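# Dry a mixing cup under the dust cover

### The arm

A 6-joint arm with a two-finger parallel gripper is mounted at the origin on the work surface. World frame = base frame: x ahead of the robot, y to its left, z up, the work surface at z = 0. Lengths are in m, angles in rad, forces in N, time in s.
With the tool pointing down it reaches from about 0.35 to 0.775 m from the base axis. Payload 7.3 kg.
Tool frame: the origin (TCP) lies midway between the tips of the shut fingers; the grasp point (between the pads) lies 19 mm behind it (tcp_to_grasp is the distance from the TCP to the grasp point, in m); z points along the fingers, y is the line along which they close (so a half turn about z gives the same grasp; the last joint's range is limited). The gripper opens to 92 mm and grips with 3 to 60 N. Pads are 19 mm wide; open, the fingers measure 130 mm over their backs; the gripper's body (75 mm by 190 mm) begins 47 mm behind the grasp point.
Start: joints at [-1.26, 0.342, 1.524, -0, 1.275, -0.146], TCP at [0.232, -0.471, 0.227] pointing down, gripper open.
Joint ranges: [-2.53, 2.53], [-0.77, 2.02], [0.04, 2.7], [-1, 4.14], [0.28, 2.66], [-3.11, 3.11]. Speed limits (rad/s): [2.57, 2.57, 3.14, 3.14, 3.14, 3.14].

### API

Orientations are given as [roll, pitch, yaw] about the fixed x, y, z axes, in that order (R = Rz(yaw) Ry(pitch) Rx(roll)).
In Python, from cell import observe, read_camera, calibration, hand_in, tcp_to_grasp gives the robot as it stands.
- The arm moves only by the tool send_rows, never from a script. Its argument "targets" is a list of rows, each a list of 5 numbers: the opening, from 0 (shut) to 1 (fully open), then the shift along the world's x, y, z in m, then the turn about the world's z in rad. A call has 1 to 5 rows; each row shifts and turns the commanded pose from where the row before left it; what a row does not reach is not made up. A row lasts 1/10 s, in which the tool goes at most 50 mm and 8.59 degrees, less where a joint would pass 70% of its speed; a pose out of reach is approached as far as the arm can. A call is refused whole if a number of a shift passes 0.05 or a number of a turn 0.15, either way. A call with a gripper value outside its range is refused whole. The fingers move at their own pace and stop on an object; "grip_force" is the grip in N (left out, the last holds). Time passes only in rows, so rows that do not move let the fingers close. It gives the time, the measured TCP pose, the force, the opening and the grip force at its end, in the units of the state.
- observe(): the state, without advancing time (a new reading comes with each control period).
- read_camera(name): name is "scene" or "top"; returns (picture, depth): 420x560x3 uint8, red, green, blue; 420x560 float32, m along the optical axis (not along the pixel's ray), 0 where there is no reading.
- calibration(name): a dict with "intrinsics" (3x3 intrinsics, pixels), "k1" (the pictures are not rectified: a ray, as slopes to the right and down, at radius r is drawn at 1 + k1 r^2 times it, then the intrinsics apply), "world_to_cam" (4x4, takes a point from world to camera coordinates). Camera axes: x right, y up, looking along -z (the intrinsics and any distortion apply to the point x, -y, -z); pixel columns grow to the right and rows downward; lengths in m; the calibration is good to about 2 mm. A picture is of the moment at which its call begins. calibration takes no time and is no camera call.
- hand_in(): hands the job in; it is judged then, once.
The state is a dict: "time": time; "qpos": joint angles; "qvel": joint speeds; "joint_efforts": joint torques, N m; "tool_pos": TCP position; "tool_rot": TCP orientation; "contact_force": force on the tool from outside, world axes, zero at the start; "torque": the same for the moment, N m; "opening": finger opening in m; "grip_force": force on a finger pad.
Only numpy, scipy, OpenCV 4.12 (cv2) and the standard library are available. Lean on these libraries where they do the work, as an engineer would, in place of code of your own. Each camera call takes 0.05 s, during which the arm holds its last target. There are 200 camera calls.

### The job

Put the freshly washed metal mixing cup, lying on its side in the draining cradle, upside down over the bare peg of the drying tray, setting it down gently so that its rim sits flat on the foot of the peg. Then lower the tray's hinged clear dust cover fully closed, without slamming it. Leave the other cup on its peg, and do not disturb the jar, the metal flask block or the plaster knife.

Things in the scene. Friction and masses are not known exactly. Their poses are not given: they have to be found in the camera images.
- cup: the washed cup: plain straight-sided round steel mixing cup, outer diameter 58, height 65, wall 3, bottom 4 thick (80 g). Origin: centre of the outside of its bottom; z points along its axis towards the mouth. It starts lying on its side in the cradle, mouth pointing away from the robot, axis level 45 mm above the table. Seated on the peg, its origin is on top, 71 mm above the peg's origin
- cradle: fixed draining cradle of steel: two round bars (diameter 10, 80 long, along x, 36 apart, their tops 21 mm above the table) on a 85 x 48 x 5 foot. Origin: centre of the underside; x points along the cup's axis to its mouth
- station: fixed white plastic drying tray, 170 (x) x 240 (y), walls 4 thick and 30 high, floor 4 thick. Origin: centre of the underside; x points away from the robot to the hinge side; z up. The two pegs stand inside at y = +55 and -55 (either may be the bare one)
- peg: the bare drying peg, fixed on the tray floor: round foot of diameter 68, 6 thick, with an upright stem of diameter 26, straight to 45 and tapering to a blunt tip at 54 above the origin. Origin: centre of the foot's underside (4 mm above the table)
- peg_used: the second, identical peg, occupied by the other cup
- cup_drying: the other cup, same as the first, loose, already upside down on its peg; leave alone. Origin: centre of the outside of its bottom (on top), z towards the mouth (down)
- lid (a joint): angle of the dust cover, rad: 0 closed, grows as it opens upwards about the tray's far edge, up to 2.0; starts at 1.45 to 1.75. A stiff friction hinge holds it wherever it is left (2 to 4 N at the lip moves it). The cover is a clear box without bottom, 170 x 240 x 56 high when closed, with grey edges
- lid_hinge (a point): point on the hinge axis, middle of the cover's far lower edge, 30.5 mm above the table. The axis runs along the tray's y. Its frame turns with the cover: closed, x points away from the robot and z up
- lid_lip (a point): middle of the upper face (closed) of the grey pull lip: a tongue 24 x 140 x 6 that sticks out from the cover's lower front edge, its plane in line with the hinge; the point is 182 mm from the hinge axis, 12 mm out from the cover's front wall and 6 mm above the hinge plane. Cover open: the lip points up and this face looks away from the robot. Frame as for the hinge
- jar: bystander: loose amber jar with black cap, diameter 44, height 85. Origin: centre of the underside
- flask: bystander: loose dark metal flask block 65 x 85 x 32. Origin: centre of the underside
- knife: bystander: loose plaster knife (spatula) 190 long, lying flat in front of the tray. Origin: under its middle, x along it to the blade

How it is judged:
By the outcome, as a careful person would: the job done as asked, in the order asked, and still so for the second after the job is handed in, with the robot touching nothing.
It also fails if it takes over 72 s, if anything falls off the work surface, if the arm or the gripper's body presses on something with over 40 N, if the wrist force passes 120 N, or if a joint passes its speed limit or range.

## Working session

There is one attempt and no reset: what is moved stays moved. The work goes in short steps, Python scripts to look and compute and a tool call to move; the robot and the scene stay as the last step left them, time stands still between calls to the robot, and variables do not carry over. Pictures are saved under pics/ and viewed, at most 10 in all, crops included, and the job is handed in when it is done.

Besides the shell and the picture viewer there is one more tool, called as name([rows], argument=value, ...), one row to a line, values as JSON. send_rows: Moves the arm, as the interface text tells. Its arguments: {"type":"object","properties":{"targets":{"type":"array","items":{"type":"array","items":{"type":"number"}}},"grip_force":{"type":"number"}},"required":["targets"]}

```bash
ls; mkdir -p pics; cat > h.py <<'E'
import numpy as np,cv2
from cell import observe, read_camera, calibration, hand_in, tcp_to_grasp
def grab(n):
    im,d=read_camera(n); return im,d,cloud(n,d)
def cloud(n,d):
    c=calibration(n);K=np.array(c["intrinsics"]);T=np.array(c["world_to_cam"])
    h,w=d.shape;u,v=np.meshgrid(np.arange(w,dtype=float),np.arange(h,dtype=float))
    p=cv2.undistortPoints(np.stack([u,v],-1).reshape(-1,1,2),K,np.array([c["k1"],0,0,0.])).reshape(h,w,2)
    P=np.stack([p[...,0]*d,-p[...,1]*d,-d],-1)
    return (P-T[:3,3])@T[:3,:3]
E
python3 - <<'E'
from h import *
s=observe();print({k:np.round(v,3) for k,v in s.items()},tcp_to_grasp)
for n in("scene","top"):
    im,d,P=grab(n);np.savez(n+"0.npz",im=im,d=d,P=P);cv2.imwrite(f"pics/{n}0.png",im[...,::-1])
    T=np.array(calibration(n)["world_to_cam"]);print(n,np.round(-T[:3,:3].T@T[:3,3],3),np.round(-T[2,:3],2))
E
```

```text
pics
{'time': np.float64(0.0), 'qpos': array([-1.26 ,  0.343,  1.525, -0.   ,  1.275, -0.146]), 'qvel': array([-0.   , -0.001, -0.001, -0.001, -0.   ,  0.001]), 'joint_efforts': array([ 2.0000e-03, -4.3123e+01, -2.4423e+01,  7.2000e-02,  5.6000e-02,
       -0.0000e+00]), 'tool_pos': array([ 0.231, -0.471,  0.226]), 'tool_rot': array([-3.14 , -0.   ,  0.457]), 'contact_force': array([0.207, 0.726, 0.229]), 'torque': array([-0.041,  0.02 , -0.02 ]), 'grip_force': np.float64(0.0), 'opening': np.float64(0.092)} 0.0188
scene [ 0.729 -0.386  0.815] [-0.24  0.47 -0.85]
top [0.397 0.015 1.311] [ 0.08  0.01 -1.  ]
```

View pics/scene0.png

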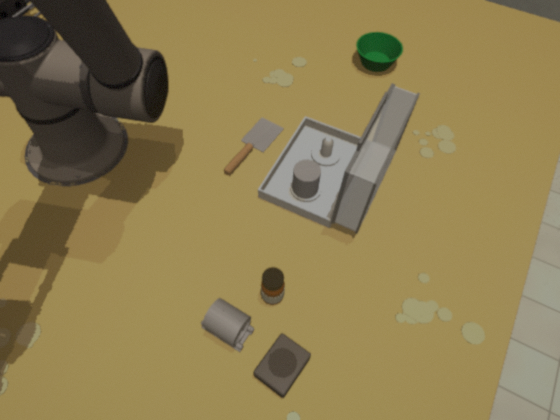

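View pics/top0.png

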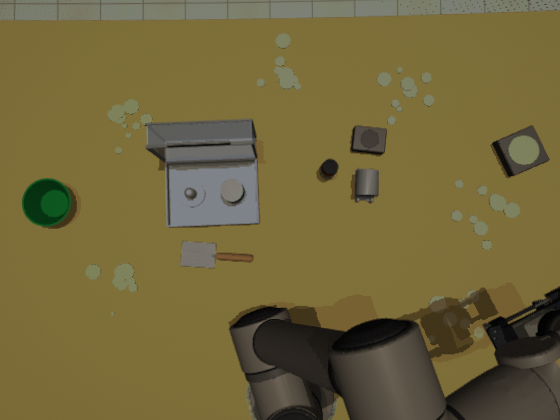

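The scene view shows the cup at (228,322), the bare peg at (327,147), the used peg at (306,180), the jar at (272,285) and the flask at (282,364). In the top view the cup is at (367,183), the bare peg at (191,194), the used cup at (232,191), the lid at about (200,135) and the knife at (215,255).

```bash
python3 - <<'E'
from h import *
for n,boxes in {"top":dict(cup=(350,165,385,206),jar=(315,155,342,184),flask=(348,122,390,157),tray=(160,160,264,232),knife=(175,235,258,272)),"scene":dict(cup=(198,295,258,352),peg=(305,130,345,168),used=(288,155,325,200),tray=(255,118,362,222))}.items():
    z=np.load(n+"0.npz");P=z["P"]
    tab=P[300:330,40:200] if n=="top" else P[200:260,120:200]
    print(n,"table z",np.median(tab[...,2]).round(4))
    for k,(a,b,c,d) in boxes.items():
        q=P[b:d,a:c].reshape(-1,3)
        if k=="knife": q=q[q[:,2]>0.002]
        else: q=q[q[:,2]>0.012]
        print(k,len(q),"min",np.percentile(q,2,0).round(3),"max",np.percentile(q,98,0).round(3))
        hi=q[q[:,2]>np.percentile(q[:,2],98)-.006]
        (c,s,ang)=cv2.minAreaRect(hi[:,:2].astype(np.float32)); print("   top part ctr",np.round(c,4),"size",np.round(s,3),"ang",round(ang,1),"n",len(hi), "z",hi[:,2].mean().round(4))
im=np.load("top0.npz")["im"];a=im[110:240,140:400]
b=np.load("scene0.npz")["im"]
o=np.vstack([cv2.resize(a,(780,390),interpolation=2),np.hstack([cv2.resize(b[290:355,190:270],(258,210)),cv2.resize(b[80:230,250:422],(522,210))])])
cv2.imwrite("pics/z1.png",o[...,::-1])
E
```

```text
top table z -0.0003
cup 669 min [ 0.495 -0.229  0.017] max [ 0.57  -0.173  0.077]
   top part ctr [ 0.4632 -0.1139] size [0.062 0.283] ang 39.5 n 206 z 0.1154
jar 290 min [ 0.554 -0.122  0.02 ] max [ 0.593 -0.083  0.09 ]
   top part ctr [ 0.4911 -0.0574] size [0.037 0.234] ang 61.3 n 129 z 0.0958
flask 850 min [ 0.623 -0.254  0.018] max [ 0.69  -0.17   0.038]
   top part ctr [ 0.5324 -0.1309] size [0.098 0.386] ang 57.1 n 474 z 0.0449
tray 1448 min [0.434 0.077 0.012] max [0.606 0.322 0.081]
   top part ctr [0.4617 0.0979] size [0.203 0.055] ang 36.8 n 246 z 0.2021
knife 1208 min [0.319 0.089 0.002] max [0.407 0.292 0.023]
   top part ctr [0.3601 0.098 ] size [0.038 0.178] ang 12.1 n 161 z 0.0759
scene table z 0.0013
cup 1535 min [ 0.51  -0.229  0.019] max [ 0.581 -0.174  0.077]
   top part ctr [ 0.6312 -0.2699] size [0.064 0.297] ang 52.4 n 635 z 0.0898
peg 552 min [0.495 0.152 0.012] max [0.553 0.321 0.079]
   top part ctr [ 0.6326 -0.102 ] size [0.031 0.599] ang 21.7 n 113 z 0.1287
used 1014 min [0.5   0.117 0.012] max [0.554 0.231 0.079]
   top part ctr [ 0.6085 -0.1107] size [0.056 0.598] ang 18.3 n 501 z 0.0912
tray 4155 min [0.44  0.081 0.012] max [0.662 0.321 0.21 ]
   top part ctr [ 0.6663 -0.1189] size [0.016 0.548] ang 11.5 n 158 z 0.3792
```

View pics/z1.png

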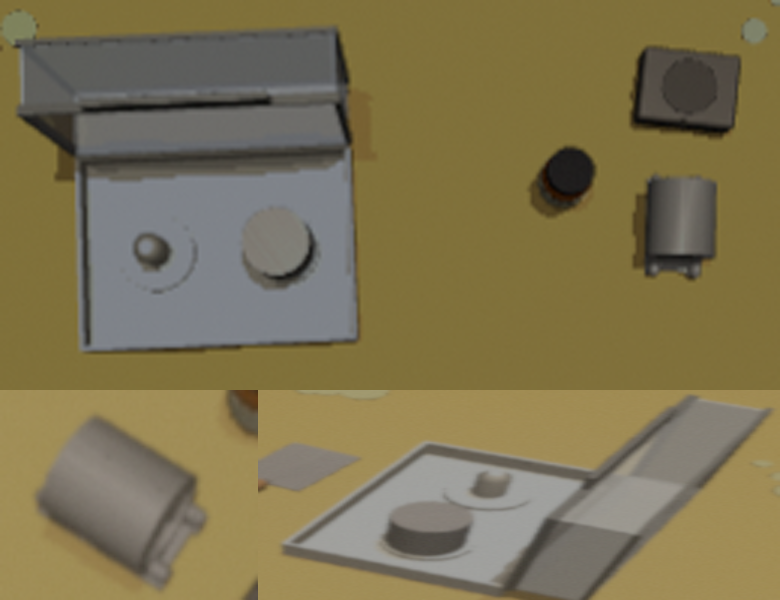

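```bash
python3 - <<'E'
from h import *
from scipy.optimize import least_squares as LS
A=[np.load(n+"0.npz")["P"].reshape(-1,3) for n in("top","scene")]
def box(P,a,b,c,d,e,f): return P[(P[:,0]>a)&(P[:,0]<b)&(P[:,1]>c)&(P[:,1]<d)&(P[:,2]>e)&(P[:,2]<f)]
for P in A:
    q=box(P,.48,.6,-.24,-.16,.035,.085)
    def f(p):
        x0=q[:,0]-.54; y=(q[:,1]-p[0]-p[1]*x0)*np.cos(np.arctan(p[1])); return np.hypot(y,q[:,2]-p[2])-.029
    r=LS(f,[-.2,0,.045],loss="soft_l1",f_scale=.002)
    m=abs(f(r.x))<.003; t=q[m]; t=t[(t[:,2]>.06)]
    print("cup y0@x=.54,slope,z",r.x.round(4),"x range",np.percentile(t[:,0],[1,3,97,99]).round(4),m.sum(),len(q))
    for nm,bx in dict(used=(.46,.6,.11,.2,.069,.082),jar=(.53,.62,-.13,-.07,.078,.092),flask=(.6,.72,-.27,-.15,.025,.04),pegtip=(.46,.6,.2,.28,.045,.065)).items():
        h=box(P,*bx); print(nm,len(h),"c",cv2.minEnclosingCircle(h[:,:2].astype(np.float32)) if len(h)>2 else "", "ptl",np.percentile(h,[3,50,97],axis=0).round(4).tolist())
    w=box(P,.42,.68,.06,.35,.024,.034);(c,s,a)=cv2.minAreaRect(w[:,:2].astype(np.float32));print("wall",np.round(c,4),np.round(s,4),a)
    fr=w[(w[:,0]<.46)&(w[:,1]>.1)&(w[:,1]<.3)];print("front",np.polyfit(fr[:,1]-.2,fr[:,0],1).round(4))
    l=box(P,.56,.75,.06,.35,.05,.26);print("lid",len(l),np.percentile(l,[1,50,99],axis=0).round(4).tolist())
    b=box(P,.59,.7,.12,.28,.05,.22)
    for z in np.arange(.05,.25,.02):
        k=b[(b[:,2]>z)&(b[:,2]<z+.02)]
        if len(k)>5: print("  z",z.round(3),len(k),np.percentile(k[:,0],[2,10,50,90,98]).round(3))
E
```

```text
cup y0@x=.54,slope,z [-0.2015 -0.0596  0.044 ] x range [0.506  0.5081 0.5686 0.5698] 510 606
used 403 c ((0.5209938883781433, 0.14292597770690918), 0.029006890952587128) ptl [[0.4964, 0.1171, 0.0707], [0.5215, 0.1422, 0.0748], [0.5448, 0.1674, 0.0794]]
jar 198 c ((0.5763878226280212, -0.10458418726921082), 0.02008213847875595) ptl [[0.5584, -0.1216, 0.0807], [0.576, -0.1044, 0.0848], [0.5935, -0.0869, 0.0896]]
flask 803 c ((0.6575761437416077, -0.21280203759670258), 0.050799544900655746) ptl [[0.6263, -0.2516, 0.027], [0.6572, -0.2122, 0.0323], [0.688, -0.1732, 0.0372]]
pegtip 90 c ((0.5189087390899658, 0.25577446818351746), 0.014109731651842594) ptl [[0.5076, 0.2426, 0.0467], [0.5175, 0.2541, 0.0538], [0.5301, 0.2677, 0.0611]]
wall [0.5473 0.201 ] [0.2234 0.2441] 1.7161797285079956
front [-0.031   0.4376]
lid 2986 [[0.607, 0.082, 0.0649], [0.6391, 0.2016, 0.2003], [0.6711, 0.3234, 0.2265]]
  z 0.19 1551 [0.611 0.624 0.645 0.665 0.669]
  z 0.21 68 [0.61  0.61  0.611 0.613 0.614]
cup y0@x=.54,slope,z [-0.1985 -0.0608  0.0455] x range [0.5094 0.511  0.5718 0.5733] 1273 1293
used 534 c 
[... 404 characters left out ...]
1, 0.0292], [0.6594, -0.2139, 0.0328], [0.6901, -0.1723, 0.0355]]
pegtip 100 c ((0.522128701210022, 0.25663426518440247), 0.013070912100374699) ptl [[0.512, 0.2449, 0.0458], [0.5237, 0.2524, 0.054], [0.5334, 0.2646, 0.061]]
wall [0.552  0.2032] [0.2291 0.2445] 1.7738369703292847
front [-0.0307  0.441 ]
lid 4959 [[0.6131, 0.0831, 0.0551], [0.6426, 0.1465, 0.2007], [0.672, 0.3252, 0.2264]]
  z 0.05 20 [0.663 0.663 0.664 0.666 0.666]
  z 0.07 19 [0.663 0.663 0.665 0.667 0.667]
  z 0.09 25 [0.663 0.664 0.666 0.667 0.668]
  z 0.11 22 [0.664 0.665 0.666 0.668 0.668]
  z 0.13 11 [0.664 0.664 0.666 0.668 0.668]
  z 0.19 1970 [0.618 0.622 0.644 0.666 0.67 ]
  z 0.21 54 [0.615 0.616 0.618 0.62  0.62 ]
```

send_rows([
  [1,0.03,0.03,0,-0.11],
  [1,0.03,0.03,0,-0.11],
  [1,0.03,0.03,0,-0.11],
  [1,0.03,0.03,0,-0.11],
  [1,0.03,0.03,0,-0.077],
], grip_force=5)

```text
time: 0.6
tool_pos: [0.3824, -0.3197, 0.2265]
tool_rot: [-3.141, 0.0, -0.065]
contact_force: [1.3, -0.0, -0.3]
opening: 0.0922
grip_force: 0.0
```

send_rows([
  [1,0.03,0.03,0,0],
  [1,0.03,0.03,-0.01,0],
  [1,0.03,0.03,-0.01,0],
  [1,0.03,0.02,-0.02,0],
  [1,0.015,0.012,-0.03,0],
])

```text
time: 1.1
tool_pos: [0.5194, -0.1976, 0.1571]
tool_rot: [3.14, -0.004, -0.058]
contact_force: [0.6, -0.7, -1.1]
opening: 0.0921
grip_force: 0.0
```

send_rows([
  [1,0,0,0,0],
  [1,0,0,0,0],
])

```text
time: 1.3
tool_pos: [0.5161, -0.199, 0.1563]
tool_rot: [-3.141, 0.002, -0.059]
contact_force: [0.4, -0.1, 0.7]
opening: 0.0914
grip_force: 0.0
```

Right on target. Descend to tcp z 0.026 and close gently.

send_rows([
  [1,0,0,-0.04,0],
  [1,0,0,-0.04,0],
  [1,0,0,-0.03,0],
  [1,0,0,-0.015,0],
  [1,0,0,-0.005,0],
])

```text
time: 1.8
tool_pos: [0.5157, -0.2003, 0.0265]
tool_rot: [-3.141, 0.001, -0.062]
contact_force: [-0.5, -0.1, 0.5]
opening: 0.092
grip_force: 0.0
```

send_rows([
  [0.7,0,0,0,0],
  [0.7,0,0,0,0],
  [0.6,0,0,0,0],
  [0.6,0,0,0,0],
  [0.55,0,0,0,0],
], grip_force=3)

```text
time: 2.3
tool_pos: [0.5168, -0.1988, 0.0274]
tool_rot: [-3.141, -0.001, -0.06]
contact_force: [1.3, 2.9, 2.9]
opening: 0.0588
grip_force: 3.0
```

send_rows([
  [0.55,0,0,0,0],
  [0.55,0,0,0,0],
  [0.55,0,0,0,0],
  [0.55,0,0,0,0],
  [0.55,0,0,0,0],
])

```text
time: 2.8
tool_pos: [0.5167, -0.1988, 0.0268]
tool_rot: [-3.141, -0.0, -0.06]
contact_force: [0.7, 4.9, 3.9]
opening: 0.0587
grip_force: 3.0
```

send_rows([
  [0.55,0,0.001,0.005,0],
  [0.55,0,0,0.01,0],
  [0.55,0,0,0.015,0],
  [0.55,0,0,0.02,0],
  [0.55,0,0,0.02,0],
])

```text
time: 3.3
tool_pos: [0.5163, -0.1987, 0.0978]
tool_rot: [3.141, 0.0, -0.06]
contact_force: [-0.1, -1.0, -0.4]
opening: 0.0587
grip_force: 3.0
```

send_rows([
  [0.55,0,0,0.02,0],
  [0.55,0,0,0.01,0],
  [0.55,0,0,0,0],
  [0.55,0,0,0,0],
  [0.55,0,0,0,0],
])

```text
time: 3.8
tool_pos: [0.5159, -0.1979, 0.1256]
tool_rot: [-3.141, 0.002, -0.06]
contact_force: [-0.4, 0.1, -1.4]
opening: 0.0588
grip_force: 3.0
```

```bash
python3 - <<'E'
from h import *
im,d,P=grab("scene");im2,d2,P2=grab("top")
cv2.imwrite("pics/l1.png",np.hstack([cv2.resize(im[230:390,150:310],(400,400)),cv2.resize(im2[90:250,290:450],(400,400))])[...,::-1])
E
```

```text
(no output)
```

View pics/l1.png

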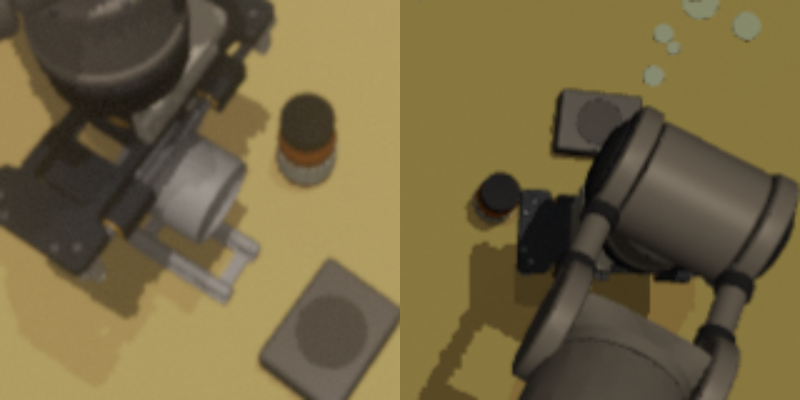

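The cup is held at (200,190) in the left crop and has left the cradle, possibly tilting. Next I'll measure its tilt from the depth.

```bash
cat >> h.py <<'E'
def tilt(T=None):
    from scipy.optimize import least_squares as LS
    s=observe();t=s["tool_pos"];g=t+[0,0,.019]; yaw=s["tool_rot"][2]
    im,d,P=grab("scene"); q=P.reshape(-1,3)-g
    c,sn=np.cos(yaw),np.sin(yaw); q=np.stack([c*q[:,0]+sn*q[:,1],-sn*q[:,0]+c*q[:,1],q[:,2]],1)
    q=q[(abs(q[:,1])<.03)&(q[:,0]>.012)&(q[:,0]<.07)&(q[:,2]<.03)&(q[:,2]>-.07)]
    best=None
    for a in np.arange(0,1.7,.2):   # tilt: mouth direction (cos a,0,-sin a)
        def f(p):
            u=np.array([np.cos(p[0]),0,-np.sin(p[0])]); v=q-[p[1]*np.sin(p[0]),p[2],p[1]*np.cos(p[0])]
            w=v@u; r=np.linalg.norm(v-np.outer(w,u),axis=1)-.029
            return np.where(w>.05,.5,1)*r
        r=LS(f,[a,0,0],loss="soft_l1",f_scale=.0015)
        if best is None or r.cost<best.cost: best=r
    a=best.x[0];u=np.array([np.cos(a),0,-np.sin(a)])
    print("n",len(q),"tilt deg",np.degrees(a).round(1),"off",best.x[1:].round(4),"cost",best.cost,"axial",np.percentile(q@u,[1,50,99]).round(4)); return im
E
python3 - <<'E'
from h import *
tilt()
E
```

```text
n 1088 tilt deg -1.5 off [-0.0019  0.0016] cost 0.0006268584207705255 axial [0.0211 0.0441 0.0573]
```

The cup is held level, because friction stops it swinging. I'll tip it by pushing its lower rim against the outer face of the tray's fixed right wall. First I turn the mouth to +y and move over the clear table between the jar and the tray.

send_rows([
  [0.55,-0.004,0.017,0,0.1385],
  [0.55,-0.004,0.017,0,0.1385],
  [0.55,-0.004,0.017,0,0.1385],
  [0.55,-0.004,0.017,0,0.1385],
  [0.55,-0.004,0.017,0,0.1385],
])

```text
time: 4.45
tool_pos: [0.4962, -0.1125, 0.1263]
tool_rot: [-3.141, 0.0, 0.638]
contact_force: [1.1, 0.1, -0.9]
opening: 0.0588
grip_force: 3.0
```

send_rows([
  [0.55,-0.004,0.017,0,0.1385],
  [0.55,-0.004,0.017,0,0.1385],
  [0.55,-0.004,0.017,0,0.1385],
  [0.55,-0.004,0.017,0,0.1385],
  [0.55,-0.004,0.017,0,0.1385],
])

```text
time: 4.95
tool_pos: [0.4763, -0.0275, 0.1264]
tool_rot: [-3.141, 0.0, 1.33]
contact_force: [-0.5, 0.9, -1.1]
opening: 0.059
grip_force: 3.0
```

send_rows([
  [0.55,-0.003,0.017,0,0.1385],
  [0.55,-0.003,0.016,0,0.1385],
  [0.55,0,0,0,0],
  [0.55,0,0,0,0],
  [0.55,0,0,0,0],
])

```text
time: 5.45
tool_pos: [0.4708, 0.0042, 0.1267]
tool_rot: [3.141, 0.0, 1.599]
contact_force: [-1.1, -0.4, -0.8]
opening: 0.0591
grip_force: 3.0
```

```bash
python3 - <<'E'
from h import *
im=tilt()
im2,d2,P2=grab("top")
cv2.imwrite("pics/l2.png",np.hstack([cv2.resize(im[130:290,180:340],(400,400)),cv2.resize(im2[110:270,200:360],(400,400))])[...,::-1])
E
```

```text
n 76 tilt deg 1.8 off [-0.0002 -0.0008] cost 3.487184976123954e-05 axial [0.0135 0.0353 0.0474]
```

View pics/l2.png

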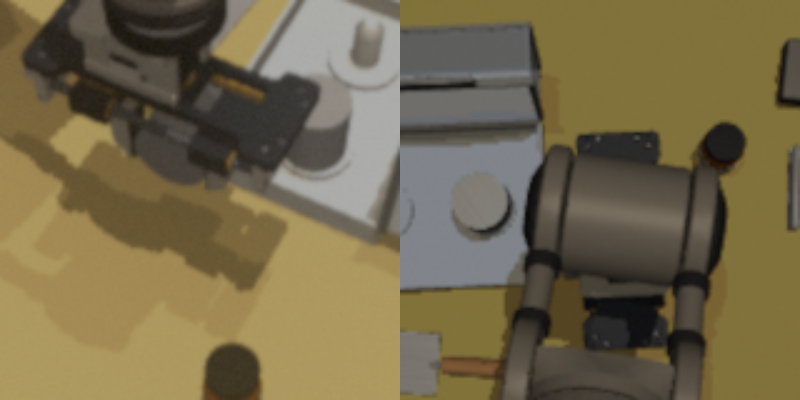

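send_rows([
  [0.55,0,0,-0.03,0],
  [0.55,0,0,-0.03,0],
  [0.55,0,0,-0.025,0],
  [0.55,0,0,-0.012,0],
  [0.55,0,0,-0.004,0],
])

```text
time: 6.05
tool_pos: [0.4698, 0.0044, 0.0244]
tool_rot: [-3.139, -0.0, 1.6]
contact_force: [0.2, -0.7, -1.3]
opening: 0.059
grip_force: 3.0
```

send_rows([
  [0.55,0,0.005,0,0],
  [0.55,0,0.005,0,0],
  [0.55,0,0.004,0,0],
  [0.55,0,0.003,0,0],
  [0.55,0,0.003,0.004,0],
])

```text
time: 6.55
tool_pos: [0.4705, 0.0252, 0.03]
tool_rot: [3.142, 0.0, 1.602]
contact_force: [0.4, 0.5, -1.6]
opening: 0.0591
grip_force: 3.0
```

send_rows([
  [0.55,0,0.003,0.004,0],
  [0.55,0,0.003,0.004,0],
  [0.55,0,0.004,0.004,0],
  [0.55,0,0.004,0.004,0],
  [0.55,0,0.004,0.003,0],
])

```text
time: 7.05
tool_pos: [0.4707, 0.0431, 0.0493]
tool_rot: [3.141, 0.0, 1.602]
contact_force: [-1.2, -2.3, 2.4]
opening: 0.0589
grip_force: 3.0
```

```bash
python3 - <<'E'
from h import *
im=tilt()
cv2.imwrite("pics/l3.png",cv2.resize(im[130:290,180:340],(500,500))[...,::-1])
E
```

```text
n 92 tilt deg 104.7 off [0.0345 0.0182] cost 0.0003549644624482137 axial [-0.0241 -0.0168  0.063 ]
```

View pics/l3.png

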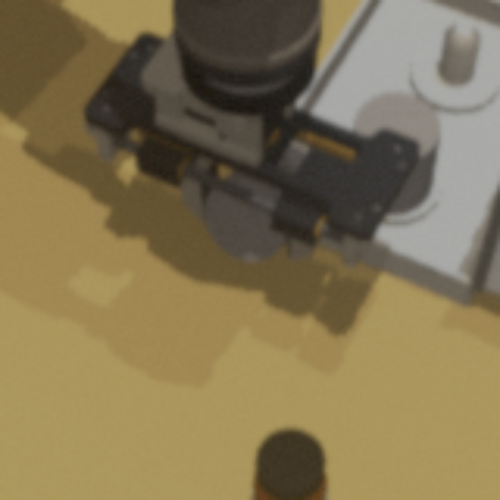

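The cup's bottom disc shows at (240,225). I'll fit its plane to get the tilt.

```bash
cat >> h.py <<'E'
def disc():
    from scipy.optimize import least_squares as LS
    s=observe();g=s["tool_pos"]+[0,0,.019]; yaw=s["tool_rot"][2]
    im,d,P=grab("scene"); q=P.reshape(-1,3)-g
    c,sn=np.cos(yaw),np.sin(yaw); q=np.stack([c*q[:,0]+sn*q[:,1],-sn*q[:,0]+c*q[:,1],q[:,2]],1)
    q=q[(abs(q[:,1])<.02)&(np.hypot(q[:,0],q[:,2])<.034)]
    r=min((LS(lambda p:q[:,0]*np.cos(p[0])-q[:,2]*np.sin(p[0])+p[1],[a,.008],loss="soft_l1",f_scale=.001) for a in(0,.4,.8,1.2)),key=lambda r:r.cost)
    print("n",len(q),"tilt",np.degrees(r.x[0]).round(1),"grasp from bottom",r.x[1].round(4),"cost",r.cost); return im
E
python3 - <<'E'
from h import *
disc()
E
```

```text
n 383 tilt 29.7 grasp from bottom 0.013 cost 0.0002879705482196917
```

Tilt is 30° as planned, so I continue.

send_rows([
  [0.55,0,0.005,0.003,0],
  [0.55,0,0.005,0.002,0],
  [0.55,0,0.005,0.002,0],
  [0.55,0,0.005,0.002,0],
  [0.55,0,0.005,0.001,0],
])

```text
time: 7.65
tool_pos: [0.4706, 0.0685, 0.0589]
tool_rot: [3.141, -0.0, 1.602]
contact_force: [-1.0, -0.2, 0.7]
opening: 0.0592
grip_force: 3.0
```

send_rows([
  [0.55,0,0.005,0.001,0],
  [0.55,0,0.005,0,0],
  [0.55,0,0.005,0,0],
  [0.55,0,0.004,0,0],
  [0.55,0,0,0,0],
])

```text
time: 8.15
tool_pos: [0.4706, 0.0874, 0.0597]
tool_rot: [3.141, -0.0, 1.602]
contact_force: [-0.4, 0.1, 0.1]
opening: 0.059
grip_force: 3.0
```

```bash
python3 - <<'E'
from h import *
im=disc()
cv2.imwrite("pics/l4.png",cv2.resize(im[130:290,180:340],(500,500))[...,::-1])
E
```

```text
n 433 tilt 70.2 grasp from bottom 0.0193 cost 0.002462895301453773
```

View pics/l4.png

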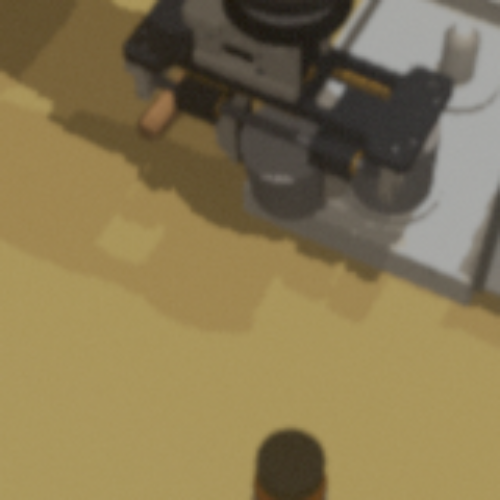

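The cup is at about 70°, mouth down. I'll lift it clear of the wall, back away over the table and press down lightly so the rim squares up.

send_rows([
  [0.55,0,-0.002,0.003,0],
  [0.55,0,0,0.015,0],
  [0.55,0,0,0.02,0],
  [0.55,0,-0.015,0.005,0],
  [0.55,0,-0.02,0,0],
])

```text
time: 8.7
tool_pos: [0.4713, 0.0497, 0.1039]
tool_rot: [3.139, 0.0, 1.603]
contact_force: [0.6, 0.5, -0.5]
opening: 0.0588
grip_force: 3.0
```

send_rows([
  [0.55,0,-0.025,0,0],
  [0.55,0,-0.022,0,0],
  [0.55,0,-0.003,-0.02,0],
  [0.55,0,0,-0.02,0],
  [0.55,0,0,-0.008,0],
])

```text
time: 9.2
tool_pos: [0.4696, -0.0006, 0.0535]
tool_rot: [-3.139, -0.001, 1.601]
contact_force: [0.3, 0.6, -1.8]
opening: 0.0594
grip_force: 3.0
```

send_rows([
  [0.55,0,0,-0.005,0],
  [0.55,0,0,-0.003,0],
  [0.55,0,0,-0.003,0],
  [0.55,0,0,-0.002,0],
  [0.55,0,0,0,0],
])

```text
time: 9.7
tool_pos: [0.4707, -0.0001, 0.0419]
tool_rot: [3.141, 0.0, 1.602]
contact_force: [-0.2, -0.6, -0.9]
opening: 0.0591
grip_force: 3.0
```

```bash
python3 - <<'E'
from h import *
im=disc()
cv2.imwrite("pics/l5.png",cv2.resize(im[130:290,160:320],(500,500))[...,::-1])
E
```

```text
n 372 tilt 71.4 grasp from bottom 0.0196 cost 0.0019604082668897974
```

View pics/l5.png

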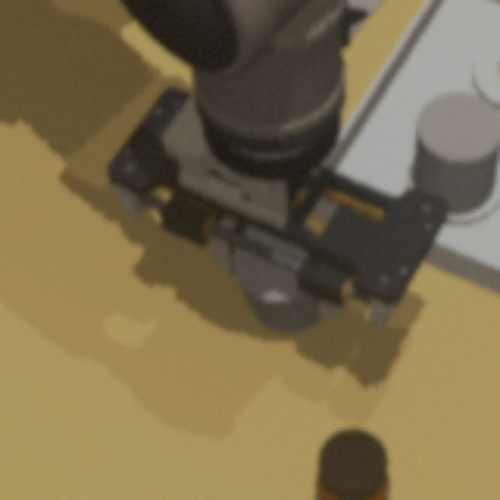

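send_rows([
  [0.55,0,0,-0.002,0],
  [0.55,0,0,-0.002,0],
  [0.55,0,0,0,0],
])

```text
time: 10.05
tool_pos: [0.4704, -0.0001, 0.0375]
tool_rot: [-3.141, -0.0, 1.602]
contact_force: [-0.5, 0.1, -1.7]
opening: 0.0591
grip_force: 3.0
```

send_rows([
  [0.55,0,0,-0.002,0],
  [0.55,0,0,-0.001,0],
  [0.55,0,0,0,0],
])

```text
time: 10.35
tool_pos: [0.4705, -0.0002, 0.0346]
tool_rot: [-3.141, -0.0, 1.602]
contact_force: [-0.3, 0.8, -0.9]
opening: 0.0593
grip_force: 3.0
```

```bash
python3 - <<'E'
from h import *
im=disc()
s=observe();g=s["tool_pos"]+[0,0,.019]
for n in("scene","top"):
    im,d,P=grab(n);q=P.reshape(-1,3);q=q[(np.hypot(*(q-g)[:,:2].T)<.05)&(q[:,2]<.09)&(q[:,2]>.004)]
    k=q[abs(q[:,0]-g[0])<.025]
    for z in np.arange(0.005,.09,.01):
        w=k[(k[:,2]>z)&(k[:,2]<z+.01)]
        if len(w)>4: print(n,z.round(3),len(w),"y-gy min",(np.percentile(w[:,1],[3,50,97])-g[1]).round(4))
E
```

```text
n 361 tilt 71.2 grasp from bottom 0.0197 cost 0.0018925896648755612
scene 0.005 25 y-gy min [-0.0199 -0.0159 -0.0071]
scene 0.015 26 y-gy min [-0.0216 -0.0173 -0.0086]
scene 0.025 25 y-gy min [-0.0234 -0.0199 -0.0102]
scene 0.035 28 y-gy min [-0.0258 -0.0222 -0.014 ]
scene 0.045 27 y-gy min [-0.0274 -0.024  -0.0139]
scene 0.055 32 y-gy min [-0.0296 -0.0257 -0.0174]
scene 0.065 270 y-gy min [-0.0297 -0.017   0.0056]
scene 0.075 43 y-gy min [-0.0001  0.0047  0.0237]
```

send_rows([
  [0.55,0,0,-0.002,0],
  [0.55,0,0,-0.001,0],
  [0.55,0,0,0,0],
])

```text
time: 10.8
tool_pos: [0.4707, -0.0001, 0.0318]
tool_rot: [3.141, -0.0, 1.602]
contact_force: [-1.2, 0.6, 1.0]
opening: 0.0585
grip_force: 3.0
```

send_rows([
  [0.55,0,0,-0.001,0],
  [0.55,0,0,-0.001,0],
  [0.55,0,0,0,0],
])

```text
time: 11.1
tool_pos: [0.4707, -0.0001, 0.0298]
tool_rot: [3.141, -0.0, 1.602]
contact_force: [-0.3, 1.6, 3.4]
opening: 0.059
grip_force: 3.0
```

send_rows([
  [0.55,0,0,-0.001,0],
  [0.55,0,0,-0.001,0],
  [0.55,0,0,0,0],
])

```text
time: 11.4
tool_pos: [0.4707, -0.0002, 0.0277]
tool_rot: [3.141, 0.0, 1.602]
contact_force: [0.1, 1.4, 3.3]
opening: 0.0588
grip_force: 3.0
```

```bash
cat >> h.py <<'E'
def side():
    s=observe();g=s["tool_pos"]+[0,0,.019];yaw=s["tool_rot"][2]
    im,d,P=grab("scene");q=P.reshape(-1,3);k=q[(abs(q[:,0]-g[0])<.012)&(abs(q[:,1]-g[1])<.04)&(q[:,2]<.09)&(q[:,2]>.004)]
    o=[]
    for z in np.arange(0.005,.085,.005):
        w=k[(k[:,2]>z)&(k[:,2]<z+.005)]
        if len(w)>3:o.append((round(z+.0025,4),*(np.percentile(w[:,1],[5,50,95])-g[1]).round(4)))
    print(*o,sep="\n"); return im
E
python3 - <<'E'
from h import *
side()
E
```

```text
(np.float64(0.0075), np.float64(-0.0298), np.float64(-0.0181), np.float64(-0.0159))
(np.float64(0.0125), np.float64(-0.0191), np.float64(-0.0183), np.float64(-0.018))
(np.float64(0.0175), np.float64(-0.0197), np.float64(-0.0189), np.float64(-0.0185))
(np.float64(0.0225), np.float64(-0.0213), np.float64(-0.0208), np.float64(-0.0194))
(np.float64(0.0275), np.float64(-0.0223), np.float64(-0.021), np.float64(-0.0205))
(np.float64(0.0325), np.float64(-0.023), np.float64(-0.0221), np.float64(-0.0209))
(np.float64(0.0375), np.float64(-0.0246), np.float64(-0.0224), np.float64(-0.0217))
(np.float64(0.0425), np.float64(-0.0242), np.float64(-0.0236), np.float64(-0.0217))
(np.float64(0.0475), np.float64(-0.0255), np.float64(-0.0248), np.float64(-0.0235))
(np.float64(0.0525), np.float64(-0.0268), np.float64(-0.0255), np.float64(-0.0236))
(np.float64(0.0575), np.float64(-0.0277), np.float64(-0.0268), np.float64(-0.0261))
(np.float64(0.0625), np.float64(-0.0279), np.float64(-0.0257), np.float64(-0.0203))
(np.float64(0.0675), np.float64(-0.0268), np.float64(-0.017), np.float64(0.0016))
(np.float64(0.0725), np.float64(-0.0014), np.float64(0.0035), np.float64(0.0254))
```

send_rows([
  [0.68,0,0,0,0],
  [0.7,0,0,0,0],
  [0.75,0,0,0,0],
  [0.75,0,0,0,0],
  [0.75,0,0,0,0],
])

```text
time: 11.95
tool_pos: [0.4705, -0.0002, 0.0277]
tool_rot: [-3.141, 0.0, 1.602]
contact_force: [-0.4, 0.3, 0.4]
opening: 0.0685
grip_force: 0.0
```

```bash
python3 - <<'E'
from h import *
side()
E
```

```text
(np.float64(0.0075), np.float64(-0.018), np.float64(-0.0161), np.float64(-0.0149))
(np.float64(0.0125), np.float64(-0.0177), np.float64(-0.0166), np.float64(-0.0157))
(np.float64(0.0175), np.float64(-0.0175), np.float64(-0.0168), np.float64(-0.0154))
(np.float64(0.0225), np.float64(-0.0176), np.float64(-0.0163), np.float64(-0.0152))
(np.float64(0.0275), np.float64(-0.0181), np.float64(-0.0173), np.float64(-0.0148))
(np.float64(0.0325), np.float64(-0.018), np.float64(-0.0171), np.float64(-0.015))
(np.float64(0.0375), np.float64(-0.0176), np.float64(-0.0169), np.float64(-0.0147))
(np.float64(0.0425), np.float64(-0.0174), np.float64(-0.0166), np.float64(-0.0145))
(np.float64(0.0475), np.float64(-0.0175), np.float64(-0.0168), np.float64(-0.0143))
(np.float64(0.0525), np.float64(-0.0178), np.float64(-0.0164), np.float64(-0.0153))
(np.float64(0.0575), np.float64(-0.0184), np.float64(-0.0164), np.float64(-0.0152))
(np.float64(0.0625), np.float64(-0.0181), np.float64(-0.0136), np.float64(0.0301))
(np.float64(0.0675), np.float64(-0.0161), np.float64(0.0044), np.float64(0.0359))
```

Upright on its rim. Raise, turn back to the tray's yaw, and regrasp.

send_rows([
  [0.75,0,0,0.02,0],
  [0.85,0,0,0.03,0],
  [1,0,0,0.03,0],
  [1,0,0.005,0,-0.1309],
  [1,0,0.005,0,-0.1309],
])

```text
time: 12.5
tool_pos: [0.4712, 0.0098, 0.1088]
tool_rot: [3.139, -0.0, 1.334]
contact_force: [-0.5, 0.1, -0.1]
opening: 0.0912
grip_force: 0.0
```

send_rows([
  [1,0,0,0,-0.1309],
  [1,0,0,0,-0.1309],
  [1,0,0,0,-0.1309],
  [1,0,0,0,-0.1309],
  [1,0,0,0,-0.1309],
])

```text
time: 13.0
tool_pos: [0.4705, 0.0098, 0.1077]
tool_rot: [3.142, 0.0, 0.68]
contact_force: [-0.8, 0.4, -0.7]
opening: 0.0917
grip_force: 0.0
```

send_rows([
  [1,0,0,0,-0.1309],
  [1,0,0,0,-0.1309],
  [1,0,0,0,-0.1309],
  [1,0,0,0,-0.1309],
  [1,0,0,0,-0.1309],
])

```text
time: 13.5
tool_pos: [0.4705, 0.0098, 0.1077]
tool_rot: [3.142, 0.0, 0.026]
contact_force: [0.2, -0.4, 0.9]
opening: 0.0919
grip_force: 0.0
```

```bash
python3 - <<'E'
from h import *
im,d,P=grab("scene");s=observe();print(s["tool_pos"].round(4),s["tool_rot"].round(3))
q=P.reshape(-1,3);q=q[(abs(q[:,0]-.4707)<.045)&(abs(q[:,1]-.01)<.045)&(q[:,2]>.01)&(q[:,2]<.06)]
from scipy.optimize import least_squares as LS
r=LS(lambda p:np.hypot(q[:,0]-p[0],q[:,1]-p[1])-.029,[.47,.01],loss="soft_l1",f_scale=.002);print(len(q),r.x,r.cost)
E
```

```text
[0.4705 0.0098 0.1077] [3.141 0.    0.019]
333 [0.47158818 0.0114306 ] 6.928292332876631e-05
```

send_rows([
  [1,0,0,-0.03,0.005],
  [1,0,0,-0.025,0],
  [1,0,0,-0.014,0],
  [1,0,0,-0.005,0],
  [0.75,0,0,0,0],
])

```text
time: 14.05
tool_pos: [0.4703, 0.0098, 0.0334]
tool_rot: [-3.141, 0.001, 0.037]
contact_force: [-0.9, 0.7, -0.2]
opening: 0.0874
grip_force: 0.0
```

send_rows([
  [0.7,0,0,0,0],
  [0.65,0,0,0,0],
  [0.6,0,0,0,0],
  [0.55,0,0,0,0],
  [0.55,0,0,0,0],
], grip_force=8)

```text
time: 14.55
tool_pos: [0.4709, 0.0098, 0.0342]
tool_rot: [3.141, -0.001, 0.036]
contact_force: [-0.7, 1.1, 4.5]
opening: 0.0573
grip_force: 8.0
```

send_rows([
  [0.55,0,0,0,0],
  [0.55,0,0,0.01,0],
  [0.55,0,0,0.03,0],
  [0.55,0,0,0.035,0],
  [0.55,0,0,0,0],
])

```text
time: 15.05
tool_pos: [0.4731, 0.0095, 0.1129]
tool_rot: [3.14, -0.008, 0.036]
contact_force: [1.1, 0.2, -0.5]
opening: 0.0573
grip_force: 8.0
```

```bash
python3 - <<'E'
from h import *
im,d,P=grab("scene");s=observe();g=s["tool_pos"];print(g.round(4),s["tool_rot"].round(3))
q=P.reshape(-1,3)-g;q=q[(np.hypot(q[:,0],q[:,1])<.045)&(q[:,2]>-.035)&(q[:,2]<-.003)]
from scipy.optimize import least_squares as LS
r=LS(lambda p:np.hypot(q[:,0]-p[0]-p[2]*q[:,2],q[:,1]-p[1]-p[3]*q[:,2])-.029,[0,0,0,0],loss="soft_l1",f_scale=.002);print(len(q),r.x.round(4),r.cost)
q=P.reshape(-1,3)-g;q=q[(np.hypot(q[:,0],q[:,1])<.03)&(q[:,2]>-.08)&(q[:,2]<0)];print(np.percentile(q[:,2]+g[2],[0,2,5]))
E
```

```text
[0.4719 0.0097 0.1109] [ 3.141 -0.005  0.036]
158 [ 0.0021  0.0013 -0.0025  0.0062] 2.5650896628560512e-05
[0.0804528  0.08176218 0.08285436]
```

send_rows([
  [0.55,0,0,0.04,0],
  [0.55,0.006,0.03,0,0],
  [0.55,0.007,0.035,0,0],
  [0.55,0.007,0.035,0,0],
  [0.55,0.007,0.035,0,0],
])

```text
time: 15.6
tool_pos: [0.4969, 0.146, 0.1477]
tool_rot: [3.141, 0.002, 0.036]
contact_force: [0.6, -0.2, -1.5]
opening: 0.0576
grip_force: 8.0
```

send_rows([
  [0.55,0.007,0.035,0,0],
  [0.55,0.007,0.035,0,0],
  [0.55,0.007,0.03,0,0],
  [0.55,0.0015,0.009,0,0],
  [0.55,0,0,0,0],
])

```text
time: 16.1
tool_pos: [0.5193, 0.2546, 0.1474]
tool_rot: [3.141, 0.002, 0.038]
contact_force: [0.2, -0.1, -0.7]
opening: 0.0573
grip_force: 8.0
```

```bash
python3 - <<'E'
from h import *
s=observe();g=s["tool_pos"];print(g.round(4),s["tool_rot"].round(3))
from scipy.optimize import least_squares as LS
im,d,P=grab("scene");Q=P.reshape(-1,3)
q=Q-g;q=q[(np.hypot(q[:,0],q[:,1])<.045)&(q[:,2]>-.035)&(q[:,2]<-.003)]
r=LS(lambda p:np.hypot(q[:,0]-p[0],q[:,1]-p[1])-.029,[0,0],loss="soft_l1",f_scale=.002);print("cup",len(q),(r.x+g[:2]).round(4))
q=Q[(np.hypot(Q[:,0]-.521,Q[:,1]-.254)<.03)&(Q[:,2]>.014)&(Q[:,2]<.048)]
r=LS(lambda p:np.hypot(q[:,0]-p[0],q[:,1]-p[1])-.013,[.521,.254],loss="soft_l1",f_scale=.002);print("stem",len(q),r.x.round(4))
q=Q[(np.hypot(Q[:,0]-.521,Q[:,1]-.143)<.045)&(Q[:,2]>.014)&(Q[:,2]<.07)]
r=LS(lambda p:np.hypot(q[:,0]-p[0],q[:,1]-p[1])-.029,[.521,.143],loss="soft_l1",f_scale=.002);print("used",len(q),r.x.round(4))
E
```

```text
[0.5193 0.2546 0.1474] [3.141e+00 2.000e-03 3.800e-02]
cup 258 [0.5196 0.2559]
stem 113 [0.5216 0.2585]
used 404 [0.5234 0.1468]
```

send_rows([
  [0.55,0.001,0.0015,-0.02,0],
  [0.55,0,0,-0.025,0],
  [0.55,0,0,-0.025,0],
  [0.55,0,0,-0.015,0],
  [0.55,0,0,-0.01,0],
])

```text
time: 16.65
tool_pos: [0.5202, 0.2534, 0.0522]
tool_rot: [3.14, 0.003, 0.034]
contact_force: [-0.2, 0.2, -1.4]
opening: 0.0574
grip_force: 8.0
```

send_rows([
  [0.55,0,0,-0.002,0],
  [0.55,0,0,-0.002,0],
  [0.55,0,0,-0.001,0],
  [0.55,0,0,0,0],
])

```text
time: 17.05
tool_pos: [0.5215, 0.2553, 0.0494]
tool_rot: [-3.141, -0.001, 0.036]
contact_force: [-0.1, 0.9, -0.3]
opening: 0.0572
grip_force: 8.0
```

send_rows([
  [0.55,0,0,-0.001,0],
  [0.55,0,0,-0.001,0],
  [0.55,0,0,0,0],
])

```text
time: 17.35
tool_pos: [0.521, 0.2554, 0.0468]
tool_rot: [3.142, -0.0, 0.036]
contact_force: [0.0, -0.2, -1.2]
opening: 0.0574
grip_force: 8.0
```

send_rows([
  [0.55,0,0,-0.001,0],
  [0.55,0,0,0,0],
])

```text
time: 17.55
tool_pos: [0.521, 0.2553, 0.0456]
tool_rot: [3.141, 0.0, 0.036]
contact_force: [0.3, -0.3, -0.8]
opening: 0.0572
grip_force: 8.0
```

send_rows([
  [0.55,0,0,-0.001,0],
  [0.55,0,0,0,0],
])

```text
time: 17.75
tool_pos: [0.521, 0.2553, 0.0446]
tool_rot: [3.141, 0.0, 0.036]
contact_force: [0.2, 0.3, -1.1]
opening: 0.0574
grip_force: 8.0
```

send_rows([
  [0.55,0,0,-0.001,0],
  [0.55,0,0,0,0],
])

```text
time: 17.95
tool_pos: [0.5212, 0.2554, 0.0442]
tool_rot: [3.142, -0.0, 0.036]
contact_force: [-0.8, -0.1, 4.4]
opening: 0.0575
grip_force: 8.0
```

send_rows([
  [0.55,0,0,-0.001,0],
  [0.55,0,0,0,0],
])

```text
time: 18.15
tool_pos: [0.5214, 0.2554, 0.0438]
tool_rot: [-3.141, -0.001, 0.036]
contact_force: [-2.7, -1.1, 8.4]
opening: 0.0573
grip_force: 8.0
```

Contact at z 0.044, exactly the expected seat. Release gently, opening to 0.8 only, then go up.

send_rows([
  [0.65,0,0,0.001,0],
  [0.7,0,0,0,0],
  [0.75,0,0,0,0],
  [0.8,0,0,0,0],
  [0.8,0,0,0,0],
])

```text
time: 18.65
tool_pos: [0.521, 0.2553, 0.0435]
tool_rot: [3.141, 0.0, 0.036]
contact_force: [0.3, -0.9, 0.2]
opening: 0.0731
grip_force: 0.0
```

send_rows([
  [0.8,0,0,0.01,0],
  [0.8,0,0,0.03,0],
  [0.8,0,0,0.04,0],
  [0.8,0,0,0.05,0],
  [0.5,0,0,0.05,0],
])

```text
time: 19.15
tool_pos: [0.5206, 0.2552, 0.2262]
tool_rot: [3.141, 0.0, 0.036]
contact_force: [1.3, 0.3, 0.3]
opening: 0.0689
grip_force: 0.0
```

send_rows([
  [0,-0.02,0,0.045,0],
  [0,-0.03,0,0.03,0],
  [0,0,0,0,0],
])

```text
time: 19.45
tool_pos: [0.4702, 0.2562, 0.3051]
tool_rot: [-3.138, -0.009, 0.037]
contact_force: [0.2, -0.1, 0.2]
opening: 0.0458
grip_force: 0.0
```

```bash
python3 - <<'E'
from h import *
from scipy.optimize import least_squares as LS
im,d,P=grab("scene");Q=P.reshape(-1,3);print(observe()["tool_pos"].round(4))
for nm,c in dict(cup=(.5205,.255),used=(.5225,.1445)).items():
    q=Q[(np.hypot(Q[:,0]-c[0],Q[:,1]-c[1])<.045)&(Q[:,2]>.014)&(Q[:,2]<.07)]
    r=LS(lambda p:np.hypot(q[:,0]-p[0]-p[2]*(q[:,2]-.04),q[:,1]-p[1]-p[3]*(q[:,2]-.04))-.029,[*c,0,0],loss="soft_l1",f_scale=.002)
    t=Q[(np.hypot(Q[:,0]-c[0],Q[:,1]-c[1])<.02)&(Q[:,2]>.06)&(Q[:,2]<.1)];print(nm,len(q),r.x.round(4),"top z",np.median(t[:,2]))
# lid lip strip: highest points
l=Q[(Q[:,0]>.58)&(Q[:,0]<.7)&(Q[:,1]>.13)&(Q[:,1]<.27)]
h=l[(l[:,2]>.206)&(l[:,2]<.24)];print("lip",len(h),np.percentile(h,[2,50,98],axis=0).round(4))
h=l[(l[:,2]>.19)&(l[:,2]<.206)];print("wall plane z vs x",np.polyfit(h[:,0],h[:,2],1),h[:,0].min(),h[:,0].max())
cv2.imwrite("pics/l6.png",cv2.resize(im[70:230,240:430],(760,600))[...,::-1])
E
```

```text
[0.4708 0.2558 0.3022]
cup 413 [ 0.5217  0.2568 -0.0034 -0.0104] top z 0.07634127575709888
used 402 [ 0.5234  0.1468  0.0088 -0.0013] top z 0.07642388673327932
lip 278 [[0.6119 0.1355 0.2075]
 [0.6168 0.1915 0.225 ]
 [0.6203 0.267  0.2274]]
wall plane z vs x [-0.01197498  0.20920462] 0.6143641598452472 0.6727298995182956
```

View pics/l6.png

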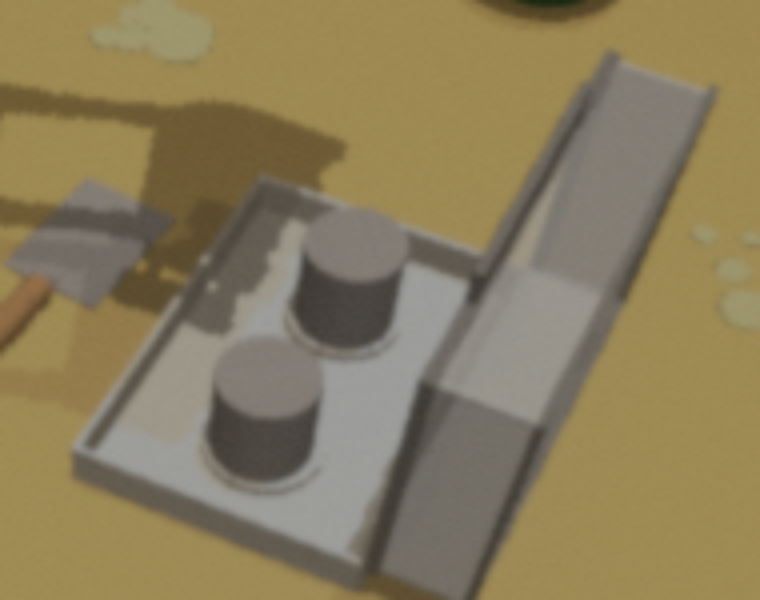

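Both cups stand level on their pegs, the placed one at (350,280) and the other at (265,410). The lid is near 90°, with its front wall at (515,340). I'll work out the closing arc.

```bash
python3 - <<'E'
import numpy as np
H=np.array([.607,.0305]);h=.0095;pp=None
for a in [91,85,80,75,70,65,60,55,50,45,40,35,30,25,20,16,12,9,6,4,2,1,0]:
    t=np.radians(a);c,s=np.cos(t),np.sin(t);p=H+(.184+.008*c)*np.array([-c,s])+.006*np.array([s,c])+[h,0]
    print(a,p.round(4),None if pp is None else ((p-pp)*1000).round(1));pp=p
E
```

```text
91 [0.6257 0.2142] None
85 [0.6064 0.215 ] [-19.3   0.8]
80 [0.5902 0.2141] [-16.2  -0.9]
75 [0.5741 0.2118] [-16.1  -2.3]
70 [0.5583 0.208 ] [-15.9  -3.8]
65 [0.5427 0.2029] [-15.5  -5.2]
60 [0.5277 0.1963] [-15.1  -6.5]
55 [0.5132 0.1884] [-14.5  -7.9]
50 [0.4995 0.1792] [-13.7  -9.2]
45 [0.4866 0.1689] [-12.9 -10.4]
40 [0.4747 0.1573] [-11.9 -11.5]
35 [0.4638 0.1447] [-10.9 -12.6]
30 [0.4542 0.1312] [ -9.7 -13.6]
25 [0.4457 0.1168] [ -8.4 -14.4]
20 [0.4386 0.1016] [ -7.1 -15.1]
16 [0.4339 0.0891] [ -4.7 -12.5]
12 [0.4301 0.0763] [ -3.8 -12.9]
9 [0.4279 0.0664] [-2.2 -9.8]
6 [0.4262 0.0565] [-1.7 -9.9]
4 [0.4254 0.0499] [-0.8 -6.7]
2 [0.4248 0.0432] [-0.6 -6.7]
1 [0.4246 0.0398] [-0.2 -3.3]
0 [0.4245 0.0365] [-0.1 -3.3]
```

send_rows([
  [0,0.034,-0.011,-0.008,0],
  [0,0.034,-0.011,-0.008,0],
  [0,0.034,-0.011,-0.008,0],
  [0,0.034,-0.011,-0.008,0],
  [0,0.034,-0.01,0,0],
])

```text
time: 20.0
tool_pos: [0.642, 0.2001, 0.2633]
tool_rot: [3.141, 0.005, 0.035]
contact_force: [1.3, 1.7, 0.8]
opening: 0.0027
grip_force: 0.0
```

send_rows([
  [0,0,0,0,0],
  [0,0,0,0,0],
  [0,0,0,0,0],
])

```text
time: 20.3
tool_pos: [0.6404, 0.2016, 0.2661]
tool_rot: [3.141, 0.002, 0.036]
contact_force: [0.7, 0.3, 0.7]
opening: 0.0003
grip_force: 0.0
```

send_rows([
  [0,0,0,-0.02,0],
  [0,0,0,-0.015,0],
  [0,0,0,-0.01,0],
  [0,0,0,-0.006,0],
  [0,0,0,0,0],
])

```text
time: 20.8
tool_pos: [0.6405, 0.2016, 0.2155]
tool_rot: [3.141, 0.001, 0.036]
contact_force: [0.4, -0.2, -0.5]
opening: 0.0002
grip_force: 0.0
```

send_rows([
  [0,-0.005,0,0,0],
  [0,-0.005,0,0,0],
  [0,-0.005,0,0,0],
  [0,-0.005,0,0,0],
  [0,-0.005,0,0,0],
])

```text
time: 21.3
tool_pos: [0.6163, 0.2012, 0.2166]
tool_rot: [3.142, -0.002, 0.036]
contact_force: [2.3, -0.7, 1.5]
opening: 0.0
grip_force: 1.3
```

send_rows([
  [0,-0.012,-0.0004,-0.001,0],
  [0,-0.013,-0.0004,-0.001,0],
  [0,-0.016,-0.0005,-0.002,0],
  [0,-0.016,-0.0005,-0.004,0],
  [0,-0.016,-0.0005,-0.005,0],
])

```text
time: 21.8
tool_pos: [0.5424, 0.1991, 0.2028]
tool_rot: [-3.141, -0.001, 0.036]
contact_force: [2.0, 0.3, -1.0]
opening: 0.0004
grip_force: 1.0
```

send_rows([
  [0,-0.015,-0.0005,-0.006,0],
  [0,-0.0145,-0.0005,-0.008,0],
  [0,-0.0135,-0.0005,-0.009,0],
  [0,-0.013,-0.0004,-0.0105,0],
  [0,0,0,0,0],
])

```text
time: 22.3
tool_pos: [0.4845, 0.197, 0.1682]
tool_rot: [3.141, 0.004, 0.036]
contact_force: [-0.9, 0.2, 0.3]
opening: 0.0003
grip_force: 0.0
```

```bash
cat >> h.py <<'E'
def lidang():
    s=observe();print(s["tool_pos"].round(4),s["contact_force"].round(1))
    for n in("scene","top"):
        im,d,P=grab(n);Q=P.reshape(-1,3);H=np.array([.607,.0305])
        best=[]
        for sl in((.085,.115),(.12,.135),(.265,.28),(.285,.32)):
            q=Q[(Q[:,1]>sl[0])&(Q[:,1]<sl[1])&(Q[:,0]>.35)&(Q[:,0]<.69)&(Q[:,2]>.085)&(Q[:,2]<.25)]
            v=q[:,[0,2]]-H;r=np.hypot(v[:,0],v[:,1]);m=(r>.172)&(r<.2)
            if m.sum()>3:best.append(np.degrees(np.arctan2(v[m,1],-v[m,0])))
        print(n,[(len(b),np.percentile(b,[5,50,95]).round(1)) for b in best])
E
python3 -c "
from h import *
lidang()"
```

```text
[0.4845 0.197  0.1682] [-0.9  0.2  0.3]
scene [(121, array([56.5, 63. , 64.6])), (93, array([45.4, 58.8, 64.2])), (69, array([50.7, 58.8, 63. ])), (167, array([49.2, 58.1, 62.7]))]
top [(109, array([46. , 59.3, 63.3]))]
```

Lid is at about 45°, as planned.

send_rows([
  [0,-0.012,-0.0004,-0.0115,0],
  [0,-0.011,-0.0003,-0.0125,0],
  [0,-0.0095,-0.0003,-0.0135,0],
  [0,-0.0085,-0.0003,-0.0145,0],
  [0,-0.007,-0.0002,-0.015,0],
])

```text
time: 22.9
tool_pos: [0.4401, 0.1958, 0.1026]
tool_rot: [-3.141, -0.002, 0.036]
contact_force: [0.9, -0.3, 0.5]
opening: 0.0003
grip_force: 0.5
```

send_rows([
  [0,-0.0045,-0.0001,-0.012,0],
  [0,-0.004,-0.0001,-0.013,0],
  [0,-0.002,0,-0.01,0],
  [0,-0.0015,0,-0.006,0],
  [0,0,0,0,0],
])

```text
time: 23.4
tool_pos: [0.4269, 0.1953, 0.0607]
tool_rot: [3.141, 0.001, 0.036]
contact_force: [-0.1, 0.8, 0.5]
opening: 0.0007
grip_force: 0.0
```

```bash
python3 -c "
from h import *
lidang()
im,d,P=grab('scene');q=P.reshape(-1,3)
# lid top edges & side
for y0,y1 in((.085,.1),(.3,.32)):
    k=q[(q[:,1]>y0)&(q[:,1]<y1)&(q[:,0]>.42)&(q[:,0]<.6)&(q[:,2]>.06)&(q[:,2]<.2)]
    if len(k)>5: print(y0,len(k),np.polyfit(k[:,0],k[:,2],1).round(3),k[:,2].max())
"
```

```text
[0.4269 0.1953 0.0607] [-0.1  0.8  0.5]
scene [(176, array([26.4, 35.2, 44.4])), (23, array([26. , 43.6, 45.1])), (94, array([25.8, 35.8, 42.1])), (31, array([25.4, 26.3, 41.5]))]
top [(39, array([23.8, 26.5, 43.8]))]
0.085 511 [-0.183  0.193] 0.11279672258837521
0.3 474 [-0.12   0.161] 0.11039782959568861
```

send_rows([
  [0,-0.001,0,-0.004,0],
  [0,-0.001,0,-0.004,0],
  [0,0,0,-0.004,0],
  [0,0,0,-0.003,0],
  [0,0,0,-0.003,0],
])

```text
time: 24.05
tool_pos: [0.4248, 0.1954, 0.0429]
tool_rot: [3.141, 0.001, 0.036]
contact_force: [-0.9, 0.1, -0.1]
opening: 0.0004
grip_force: 0.3
```

send_rows([
  [0,0,0,-0.002,0],
  [0,0,0,-0.002,0],
  [0,0,0,-0.001,0],
  [0,0,0,-0.001,0],
  [0,0,0,0,0],
])

```text
time: 24.55
tool_pos: [0.4252, 0.1954, 0.0372]
tool_rot: [3.141, -0.0, 0.036]
contact_force: [-0.2, 0.5, -0.2]
opening: 0.0005
grip_force: 0.0
```

send_rows([
  [0,0,0,-0.001,0],
  [0,0,0,0,0],
])

```text
time: 24.75
tool_pos: [0.4253, 0.1954, 0.0367]
tool_rot: [3.142, -0.001, 0.036]
contact_force: [-1.1, -0.9, 4.9]
opening: 0.0004
grip_force: 2.6
```

send_rows([
  [0,0,0,-0.001,0],
  [0,0,0,0,0],
])

```text
time: 24.95
tool_pos: [0.4253, 0.1955, 0.0366]
tool_rot: [-3.142, -0.001, 0.036]
contact_force: [-4.5, -1.8, 15.8]
opening: 0.0007
grip_force: 7.8
```

send_rows([
  [0,0,0,-0.001,0],
  [0,0,0,0,0],
  [0,0,0,0,0],
])

```text
time: 25.25
tool_pos: [0.4253, 0.1955, 0.0364]
tool_rot: [-3.141, -0.002, 0.036]
contact_force: [-7.2, -3.3, 26.2]
opening: 0.0003
grip_force: 12.9
```

Hard stop at z 0.0365, so the cover is closed. Back off and check.

send_rows([
  [0,0,0,0.002,0],
  [0,0,0,0.005,0],
  [0,-0.01,0,0.03,0],
  [0,-0.02,-0.01,0.045,0],
  [0,-0.01,-0.02,0.04,0],
])

```text
time: 25.75
tool_pos: [0.3837, 0.1657, 0.1571]
tool_rot: [3.141, 0.002, 0.038]
contact_force: [0.5, 0.3, 0.5]
opening: 0.0002
grip_force: 0.0
```

send_rows([
  [0,0,-0.045,0.015,0],
  [0,0,-0.048,0,0],
  [0,0,-0.048,0,0],
  [0,0,-0.048,0,0],
  [0,0,0,0,0],
])

```text
time: 26.25
tool_pos: [0.3855, -0.0286, 0.1713]
tool_rot: [3.14, -0.001, 0.028]
contact_force: [0.2, 0.9, -0.4]
opening: 0.0004
grip_force: 0.0
```

```bash
python3 - <<'E'
from h import *
print(observe()["time"])
for n in("scene","top"):
    im,d,P=grab(n);q=P.reshape(-1,3)
    k=q[(q[:,0]>.42)&(q[:,0]<.63)&(q[:,1]>.07)&(q[:,1]<.33)&(q[:,2]>.079)&(q[:,2]<.14)];print(n,len(k),np.percentile(k[:,2],[5,50,95,99]).round(4),np.polyfit(k[:,0],k[:,2],1).round(4))
    l=q[(q[:,0]>.415)&(q[:,0]<.43)&(q[:,1]>.14)&(q[:,1]<.26)];print("lip z",np.percentile(l[:,2],[10,50,90]).round(4))
    if n=="scene":a=im
cv2.imwrite("pics/end.png",a[...,::-1])
E
```

```text
26.25
scene 7688 [0.0858 0.0881 0.0908 0.0921] [0.0007 0.0877]
lip z [0.0371 0.0383 0.0393]
top 6937 [0.0826 0.0866 0.0908 0.0925] [0.0007 0.0863]
lip z [0.0334 0.0363 0.0392]
```

View pics/end.png

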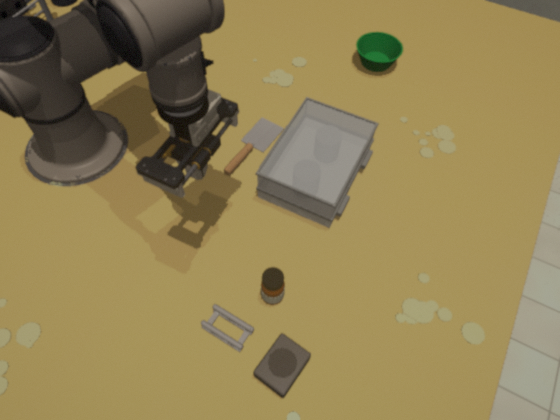

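The cover is closed and level around (318,160), and both cups show through it. The jar (272,285), flask (282,364) and knife (255,147) look unmoved.

```bash
python3 -c "
from cell import hand_in
print(hand_in())"
```

```text
the job is handed in; nothing more can be done
None
```

The washed cup now sits upside down on the bare peg and the dust cover is fully closed. The other cup, jar, flask and knife look undisturbed, and I handed the job in at about 26 s.

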